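# Set and start the capsule mixer by fingertip

## Robot

A 6-joint arm with a two-finger parallel gripper is mounted at the origin on the work surface. World frame = base frame: x ahead of the robot, y to its left, z up, the work surface at z = 0. Lengths are in m, angles in rad, forces in N, time in s.
With the tool pointing down it reaches from about 0.3 to 0.85 m from the base axis. Payload 4.2 kg.
Tool frame: the origin (TCP) lies midway between the tips of the shut fingers; the grasp point (between the pads) lies 19 mm behind it; z points along the fingers, y is the line along which they close (so a half turn about z gives the same grasp; the last joint's range is limited). The gripper opens to 91 mm and grips with 3 to 60 N. Pads are 32 mm wide; open, the fingers measure 118 mm over their backs; the gripper's body (76 mm by 178 mm) begins 60 mm behind the grasp point.
Start: joints at [-1.199, 0.32, 1.565, -0, 1.257, -0.02], TCP at [0.22, -0.531, 0.193] pointing down, gripper open.
Joint ranges: [-3.11, 3.11], [-0.84, 2.01], [0.21, 2.61], [-1.34, 4.49], [0.05, 2.63], [-2.56, 2.56]. Speed limits (rad/s): [2.57, 2.57, 3.14, 3.14, 3.14, 3.14].

## Interface

Orientations are given as a 3x3 rotation matrix whose columns are the frame's x, y, z axes.
In Python, from rig import env gives the robot as it stands. The module is installed in compiled form; this text tells all that it offers.
- The arm moves only by the tool jog_arm, never from a script. Its argument "commands" is a list of rows, each a list of 7 numbers: the opening, from -1 (shut) to 1 (fully open), so that 0 is half open, then the shift along the tool's x, y, z in units of 150 mm (1.0 is 150 mm), then the turn, a rotation vector about the tool's x, y, z in units of 45 degrees (1.0 is 45 degrees). In form: [[jaw, tx, ty, tz, wx, wy, wz], ...]. A call has 1 to 10 rows; each row shifts and turns the commanded pose from where the row before left it, along the tool's axes as they then stand; what a row does not reach is not made up. A row lasts 1/12 s, in which the tool goes at most 41.7 mm and 7.16 degrees, less where a joint would pass 70% of its speed; a pose out of reach is approached as far as the arm can. A call with a number of a shift or a turn outside -1 to 1 is refused whole. A call with a gripper value outside its range is refused whole. The fingers move at their own pace and stop on an object; "force" is the grip in N (left out, the last holds). Time passes only in rows, so rows that do not move let the fingers close. It gives the time, the measured TCP pose, the force, the opening and the grip force at its end, in the units of the state.
- env.state(): the state, without advancing time (a new reading comes with each control period).
- env.camera(name): name is "scene" or "side" or "wrist"; returns (picture, depth): 384x512x3 uint8, blue, green, red; 384x512 float32, m along the optical axis (not along the pixel's ray), 0 where there is no reading.
- env.camera_params(name): a dict with "vfov" (degrees; the focal length in pixels is half the picture's height over the tangent of half this angle, whatever the lens; pixels are square), "cx", "cy" (the principal point, pixels), "rvec" (rotation vector, rad) and "tvec" (3), from world to camera coordinates, as OpenCV has them. Camera axes: x right, y down, z forward; pixel columns grow to the right and rows downward; lengths in m; the calibration is good to about 2 mm. A picture is of the moment at which its call begins: read the wrist's pose just before it. camera_params takes no time and is no camera call; for the wrist camera it gives the pose at the moment of the call.
- env.sign_off(): hands the job in; it is judged then, once.
The state is a dict: "t": time; "q": joint angles; "joint_velocities": joint speeds; "tau": joint torques, N m; "tool_pos": TCP position; "ee_rot": TCP orientation; "force": force on the tool from outside, world axes, zero at the start; "wrist_torque": the same for the moment, N m; "gripper_width": opening from 0.0 (shut) to 1.0 (fully open); "grasp_force": force on a finger pad.
Only numpy, scipy, OpenCV 4.12 (cv2) and the standard library are available. Lean on these libraries where they do the work, as an engineer would, in place of code of your own. Each camera call takes 0.05 s, during which the arm holds its last target. There are 200 camera calls.

## Task

Get the capsule mixer running for the capsule already in its fork, by fingertip pushes only, without pinching the selector or lifting anything: push its clear hood fully shut and turn the black time selector clockwise, click by click, until its pointer rests in the click at the orange mark (the fifth mark after the off stop). Only when both are right, press the green start button fully in and let it spring back; leave everything else on the counter where it stands.

Things in the scene. Friction and masses are not known exactly. Their poses are not given: they have to be found in the camera images.
- mixer: Capsule mixer, a white desktop machine 270 mm deep (x) x 200 mm wide (y), fixed to the counter. Origin: centre of its underside; x points from its front (control panel, robot side) to its back, y to its left, z up. Behind the sloping panel (face 75 to 100 mm above the counter) is a mixing well, rim 101 mm high, with a steel fork holding an orange-capped capsule under the clear hood.
- panel: Dark grey control panel, face 118 x 200 mm, sloping 12 degrees down towards the user (robot side). Origin: centre of its face; z square out of the face, x up the slope (away from the user), y to the user's left. Selector axis at x 0, y +43 mm; start button at x 0, y -60 mm. A green lamp dot lies above the button.
- selector_axis (a point): Point on the selector's axis at the top of its bar, 25 mm out from the panel face; axes as those of the panel. The selector is a black knob: round skirt of radius 28 mm, 6 mm high from the panel face, and across it an upright grip bar 54 mm long (27 mm either side of the axis), 13 mm wide (6 mm at its very top and its ends).
- pointer_tip (a point): Pointer end of the selector's grip bar, at its top: 27 mm from the axis, 25 mm out from the panel face. A white line on the bar runs from the middle to this end; it turns with the selector.
- selector (a joint): Time selector, rad, growing clockwise seen from above: 0 at the off stop, a spring detent every 0.524 (30 degrees), positions 0 to 7, end stops at 0 and 3.665. Pointer at angle 1.833 - value from panel +x towards +y. Orange mark: position 5, 2.618. Starts in position 0 to 3. About 0.06 N m takes it over a crest half-way between positions; it then snaps forward into the next and stays.
- cheek_left: Flat side of the grip bar, to the left of someone looking from the axis along the pointer; 46 mm long, 6.5 mm off the bar's centre plane, from 6 to 22 mm out from the panel face, part of the selector. Origin on the axis at the panel face. Pushing this side near the pointer end, with some 3 to 6 N, turns the selector clockwise (as does pushing the right side near the tail end).
- cheek_right: The opposite flat side of the grip bar, same size and origin.
- orange_mark (a point): The large orange dot on the panel face, 8 mm wide. Eight marks lie 34.5 mm from the selector axis, 30 degrees apart: a white dash (off) at the user's left, 105 degrees from panel +x towards +y, then clockwise seven dots, the fifth of them this orange one (45 degrees from panel +x towards -y), the others small and white.
- hood (a joint): Clear bluish hood over the mixing well, 132 mm long, 168 mm wide, 48 mm high, with a grey front rim; hinged at its lower rear edge. Value in rad: 0 fully shut, on its stop, growing as the front rises; starts between 0.5 and 0.9. Friction in its hinge holds it wherever it is left; 1 to 2 N down at the front edge moves it.
- hood_hinge (a point): Point on the hood's hinge axis, half-way along it, 103 mm above the counter; the axis runs along the mixer's y.
- hood_front (a point): Middle of the hood's upper front edge; moves with the hood. In the hood's frame it lies 132 mm in front of the hinge axis and 48 mm above it. With the hood shut it is 151 mm above the counter, and the hood's flat top is level and reaches 132 mm back from it.
- start (a joint): Green start button, round, radius 13 mm, spring-loaded, momentary. Value in m: 0 released, 0.005 fully pressed; growing inwards along the panel's -z. Fully in takes 4.5 N.
- start_top (a point): Centre of the green button's top face, 11 mm out from the panel face when released, 6 mm when fully pressed; it stands in a grey bezel ring of radius 21 mm, 2 mm high.
- cup: Pink plastic cup, 72 mm wide, 85 mm high, left of the mixer; origin under its base. Leave it alone.
- mortar: Small white ceramic mortar, 86 mm wide, 52 mm high, right of the mixer; origin under its base. Leave it alone.
- orange_tray: Orange polymer instrument tray, 285 x 185 x 22 mm, far left. Leave it alone.
- steel_tray: Steel lower tray, 270 x 200 x 30 mm, far right. Leave it alone.
- pestle: White ceramic pestle, 105 mm long, lying in the orange tray. Leave it alone.
- bottle: Amber glass bottle, 52 mm wide, 120 mm high, left of the mixer behind the orange tray; origin under its base. Leave it alone.

How it is judged:
By the outcome, as a careful person would: the job done as asked, in the order asked, and still so for the second after the job is handed in, with the robot touching nothing.
It also fails if it takes over 51 s, if anything falls off the work surface, if the arm or the gripper's body presses on something with over 40 N, if the wrist force passes 120 N, or if a joint passes its speed limit or range.

## Working session

There is one attempt and no reset: what is moved stays moved. The work goes in short steps, Python scripts to look and compute and a tool call to move; the robot and the scene stay as the last step left them, time stands still between calls to the robot, and variables do not carry over. Pictures are saved under pics/ and viewed, at most 10 in all, crops included, and the job is handed in when it is done.

Besides the shell and the picture viewer there is one more tool, called by a JSON object that holds its "fn" and its "kwargs", one argument or row to a line. jog_arm: Moves the arm, as the interface text tells. Shifts and turns lie within -1 to 1; 1 stands for 150 mm of shift or 45 degrees of turn. Its arguments: {"type":"object","properties":{"commands":{"type":"array"},"force":{"type":"number"}},"required":["commands"]}

```bash
mkdir -p pics
cat > h.py <<'E'
import numpy as np, cv2
from rig import env
def K(n):
    p=env.camera_params(n); f=192/np.tan(np.radians(p['vfov'])/2)
    return f,p['cx'],p['cy'],cv2.Rodrigues(np.array(p['rvec'],float))[0],np.array(p['tvec'],float).ravel()
def cloud(n,d):
    f,cx,cy,R,t=K(n); v,u=np.mgrid[:384,:512]
    P=np.stack([(u-cx)/f*d,(v-cy)/f*d,d],-1)
    return (P-t)@R
def proj(n,X):
    f,cx,cy,R,t=K(n); c=np.atleast_2d(X)@R.T+t
    return np.c_[f*c[:,0]/c[:,2]+cx,f*c[:,1]/c[:,2]+cy]
def ray(n,u,v,z):  # hit of pixel with plane z
    f,cx,cy,R,t=K(n); C=-R.T@t; r=R.T@np.array([(u-cx)/f,(v-cy)/f,1]); return C+r*(z-C[2])/r[2]
E
python3 - <<'E'
from h import *
for n in ('scene','side'):
    i,d=env.camera(n); np.savez('pics/%s0.npz'%n,i=i,d=d); cv2.imwrite('pics/%s0.png'%n,i)
    f,cx,cy,R,t=K(n); print(n,f,-R.T@t)
a=[np.load('pics/%s0.npz'%n)['i'] for n in ('scene','side')]
cv2.imwrite('pics/both.png',cv2.resize(np.vstack(a),None,fx=.78,fy=.78))
print(env.state())
E
```

```text
scene 443.7760772642472 [ 1.6260549  -0.42832751  1.15683118]
side 439.8758356059815 [0.36010377 1.02364277 1.04150851]
{'t': 0.1, 'q': array([-1.19897905e+00,  3.20218997e-01,  1.56551396e+00, -1.27886776e-05,
        1.25742398e+00, -2.00429159e-02]), 'joint_velocities': array([ 0.00043202, -0.00058327, -0.00382324,  0.00026907, -0.00017828,
       -0.00175825]), 'tau': array([ 5.94576086e-04, -4.13331485e+01, -2.32509577e+01,  7.30099319e-02,
        4.22297814e-02, -4.49330071e-05]), 'tool_pos': array([ 0.2193986 , -0.53098346,  0.19232627]), 'ee_rot': array([[ 9.24198734e-01,  3.81911461e-01, -5.79654023e-04],
       [ 3.81911900e-01, -9.24197592e-01,  1.45297649e-03],
       [ 1.91935224e-05, -1.56421580e-03, -9.99998776e-01]]), 'force': array([-0.29334471, -0.44226421, -0.06843699]), 'wrist_torque': array([-0.00222966,  0.02103859,  0.00651421]), 'grasp_force': 0.0, 'gripper_width': 0.9993885839562365}
```

View pics/both.png

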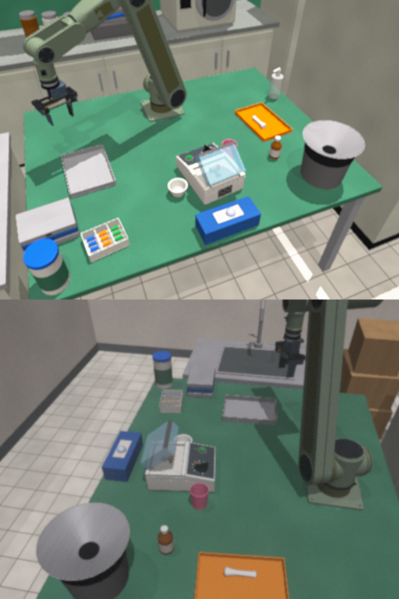

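The scene view shows the mixer near (270,218), the side view near (232,210). I'll enlarge both and fit the mixer's pose.

Run:
```python
from h import *
s=np.load('pics/scene0.npz'); e=np.load('pics/side0.npz')
a=cv2.resize(s['i'][170:270,215:325],(440,400),interpolation=2); b=cv2.resize(e['i'][150:260,175:285],(440,440),interpolation=2)
# 4x each
im=np.zeros((440,880,3),np.uint8); im[:400,:440]=a; im[:,440:]=b
cv2.imwrite('pics/crop1.png',im[:,:][:, :800] if 0 else cv2.resize(im,(800,400)))
# heights
for n,D in(('scene',s),('side',e)):
    P=cloud(n,D['d']); i=D['i'].astype(int); 
    m=(P[...,2]>.05)&(P[...,2]<.25)&(D['d']>0)&(P[...,0]>.3)&(P[...,0]<1)&(abs(P[...,1])<.4)
    Q=P[m]; print(n,len(Q),Q.min(0),Q.max(0),np.median(Q,0))
    white=m&(i.min(-1)>150)&(abs(P[...,2]-.1)<.006); W=P[white]
    if len(W)>10: print('rim',len(W),cv2.minAreaRect(W[:,:2].astype(np.float32)))
    dark=m&(i.max(-1)<90)&(P[...,2]>.07)&(P[...,2]<.105); W=P[dark]
    if len(W)>10: print('dark',len(W),cv2.minAreaRect(W[:,:2].astype(np.float32)))
```

```text
scene 6972 [ 0.47463424 -0.16970033  0.05000666] [0.94117761 0.39989134 0.22825538] [0.74304771 0.00600683 0.08353447]
rim 467 ((0.7291678190231323, -0.02527599036693573), (0.26992660760879517, 0.22686398029327393), 49.836692810058594)
dark 30 ((0.5095540285110474, 0.05883849039673805), (0.021655164659023285, 0.052279282361269), 66.66380310058594)
side 7751 [ 0.46945683 -0.16261455  0.05000112] [0.93813847 0.39972323 0.22788222] [0.65644151 0.07535845 0.08567879]
rim 492 ((0.723030686378479, 0.06139344722032547), (0.29584360122680664, 0.20469771325588226), 13.189665794372559)
dark 987 ((0.6409841179847717, 0.17935973405838013), (0.34616097807884216, 0.45624732971191406), 8.584904670715332)
```

View pics/crop1.png

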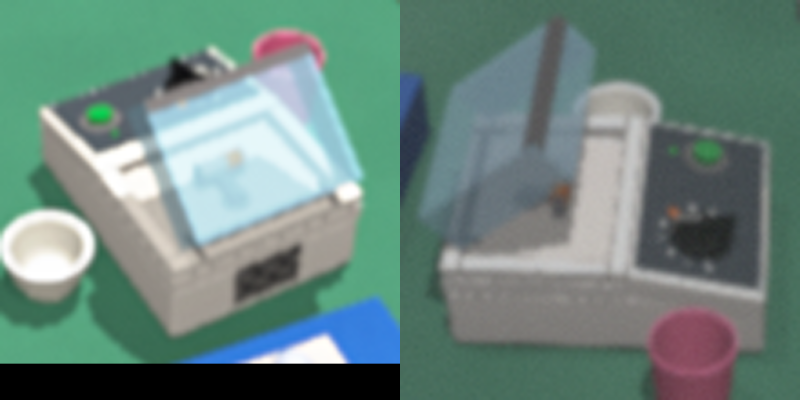

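The crops show the button at scene (99,114) and side (708,150), the orange mark at side (674,211), the body corners, and the hood raised. I'll fit the pose from these points.

```bash
cat >> h.py <<'E'
c12,s12=np.cos(np.radians(12)),np.sin(np.radians(12))
def pan(x,y,z): # panel -> mixer
    return np.array([-77.3+x*c12-z*s12,y,87.5+x*s12+z*c12])/1000
def hoodpt(th,y,x=132,z=48,hx=None): # hood -> mixer
    return np.array([hx-(x*np.cos(th)-z*np.sin(th))/1000,y/1000,.103+(x*np.sin(th)+z*np.cos(th))/1000])
def wor(p,M): # M = x,y,yaw
    c,s=np.cos(M[2]),np.sin(M[2]); p=np.atleast_2d(p); return np.c_[M[0]+c*p[:,0]-s*p[:,1],M[1]+s*p[:,0]+c*p[:,1],p[:,2]]
E
python3 - <<'E'
from h import *
from scipy.optimize import least_squares
S=lambda X,Y:(215+X/3.636,170+Y/3.636); D=lambda X,Y:(175+(X-400)/3.636,150+Y/3.636)
B=lambda *a:np.array(a)/1000
L=[('scene',pan(0,-60,11),S(99,114)),('side',pan(0,-60,11),D(708,150)),('side',pan(24.4,18.6,0),D(674,211)),
('side',B(-135,100,75),D(764,296)),('side',B(-135,-100,75),D(768,140)),('scene',B(-135,-100,75),S(43,108)),
('scene',B(135,-100,0),S(175,335)),('side',B(135,100,0),D(455,340)),('side',B(-135,100,0),D(765,348)),('scene',B(135,-100,101),S(180,265))]
Hs=[('scene',-84,S(148,105)),('scene',84,S(308,52))]
def f(p):
    r=[proj(n,wor(q,p))[0]-uv for n,q,uv in L]
    r+=[proj(n,wor(hoodpt(p[3],y,hx=p[4]),p))[0]-uv for n,y,uv in Hs]
    return np.ravel(r)
r=least_squares(f,[.62,0,0,.7,.1],loss='soft_l1'); print(r.x); print(r.fun.reshape(-1,2).round(1))
np.save('M.npy',r.x)
M=r.x; w=lambda q:wor(q,M)[0].round(4)
print('axis top',w(pan(0,43,25)),'axis face',w(pan(0,43,0)),'start',w(pan(0,-60,11)),'hoodfront',w(hoodpt(M[3],0,hx=M[4])),'shut',w(hoodpt(0,0,hx=M[4])))
st=env.state(); f_,cx,cy,R,t=K('wrist'); C=-R.T@t
print('cam in tool',st['ee_rot'].T@(C-st['tool_pos']),'\n',st['ee_rot'].T@R.T, f_)
for n in('scene','side'):
    z=np.load('pics/%s0.npz'%n); P=cloud(n,z['d'])
    u,v=proj(n,wor(pan(0,-60,11),M))[0].round().astype(int); print(n,'btn depth pt',np.median(P[v-1:v+2,u-1:u+2].reshape(-1,3),0))
    m=(abs((P-wor(np.array([0,0,0]),M)[0])[...,:2]).max(-1)<.25)&(P[...,2]>.16)&(P[...,2]<.26); print(n,'high pts',m.sum(),P[m].max(0) if m.any() else '')
E
```

```text
[0.61383225 0.03643051 0.14203018 0.57250148 0.13724841]
[[ 0.1 -1.3]
 [-0.3 -0.7]
 [-0.1  0.3]
 [ 1.   0.4]
 [ 0.1 -0.3]
 [-1.5 -0.3]
 [-0.1  2. ]
 [-0.7  2.6]
 [ 0.   2.6]
 [-0.8  0.8]
 [-0.2  1.2]
 [ 0.1 -1.2]]
axis top [0.5261 0.0673 0.112 ] axis face [0.5312 0.0681 0.0875] start [ 0.5435 -0.0342  0.0983] hoodfront [0.6656 0.0438 0.2149] shut [0.619  0.0372 0.151 ]
cam in tool [ 6.62875590e-02 -1.12367788e-04 -1.91178466e-01] 
 [[ 5.50911182e-04 -9.71534946e-01 -2.36895640e-01]
 [ 9.99999827e-01  5.84030569e-04 -6.96299059e-05]
 [ 2.06002182e-04 -2.36895561e-01  9.71535100e-01]] 315.41866505306086
scene btn depth pt [ 0.53996568 -0.03499694  0.09692353]
scene high pts 1635 [0.7537785  0.13100076 0.22825538]
side btn depth pt [ 0.54399508 -0.03104346  0.09691292]
side high pts 1457 [0.74824612 0.13678575 0.22788222]
```

```bash
cat >> h.py <<'E'
from scipy.spatial.transform import Rotation as Ro
def Rt(yaw,tilt=0): # tool down, x along yaw, z leaning forward (along x) by tilt
    return (Ro.from_euler('z',yaw)*Ro.from_euler('y',-tilt)).as_matrix()@np.diag([1,-1,-1.])
def plan(p,R,n,jaw=-1,start=None,show=True):
    st=env.state(); p0,R0=(st['tool_pos'],st['ee_rot']) if start is None else start
    p=np.array(p,float); rv=Ro.from_matrix(R0.T@R).as_rotvec(); Rk=R0
    d=(p-p0)/n; rows=[]; w=rv/n
    for k in range(n):
        rows.append([jaw]+list((Rk.T@d/.15).round(3)+0.)+list((w/np.radians(45)).round(3)+0.))
        Rk=Rk@Ro.from_rotvec(w).as_matrix()
    if show:
        print('step mm %.1f deg %.2f'%(np.linalg.norm(d)*1e3,np.degrees(np.linalg.norm(w))))
        for i in range(0,n,10): print([[float(x) for x in r] for r in rows[i:i+10]])
    return p,R
E
python3 - <<'E'
from h import *
plan([.5,.065,.30],Rt(.142),18)
E
```

```text
step mm 37.1 deg 0.80
[[-1.0, 0.18, -0.164, -0.04, 0.0, 0.0, 0.018], [-1.0, 0.178, -0.167, -0.04, 0.0, 0.0, 0.018], [-1.0, 0.176, -0.169, -0.04, 0.0, 0.0, 0.018], [-1.0, 0.173, -0.172, -0.04, 0.0, 0.0, 0.018], [-1.0, 0.171, -0.174, -0.04, 0.0, 0.0, 0.018], [-1.0, 0.169, -0.176, -0.04, 0.0, 0.0, 0.018], [-1.0, 0.166, -0.179, -0.04, 0.0, 0.0, 0.018], [-1.0, 0.164, -0.181, -0.04, 0.0, 0.0, 0.018], [-1.0, 0.161, -0.183, -0.04, 0.0, 0.0, 0.018], [-1.0, 0.158, -0.186, -0.04, 0.0, 0.0, 0.018]]
[[-1.0, 0.156, -0.188, -0.04, 0.0, 0.0, 0.018], [-1.0, 0.153, -0.19, -0.04, 0.0, 0.0, 0.018], [-1.0, 0.151, -0.192, -0.04, 0.0, 0.0, 0.018], [-1.0, 0.148, -0.194, -0.04, 0.0, 0.0, 0.018], [-1.0, 0.145, -0.196, -0.04, 0.0, 0.0, 0.018], [-1.0, 0.142, -0.198, -0.04, 0.0, 0.0, 0.018], [-1.0, 0.14, -0.2, -0.04, 0.0, 0.0, 0.018], [-1.0, 0.137, -0.202, -0.04, 0.0, 0.0, 0.018]]
```

{"fn": "jog_arm", "kwargs": {
  "commands": [
    [-1, 0.18, -0.164, -0.04, 0, 0, 0.018],
    [-1, 0.178, -0.167, -0.04, 0, 0, 0.018],
    [-1, 0.176, -0.169, -0.04, 0, 0, 0.018],
    [-1, 0.173, -0.172, -0.04, 0, 0, 0.018],
    [-1, 0.171, -0.174, -0.04, 0, 0, 0.018],
    [-1, 0.169, -0.176, -0.04, 0, 0, 0.018],
    [-1, 0.166, -0.179, -0.04, 0, 0, 0.018],
    [-1, 0.164, -0.181, -0.04, 0, 0, 0.018],
    [-1, 0.161, -0.183, -0.04, 0, 0, 0.018],
    [-1, 0.158, -0.186, -0.04, 0, 0, 0.018]
  ]
}}

```text
t: 0.93
tool_pos: [0.376, -0.1987, 0.2531]
ee_rot: [[0.969, 0.247, -0.0], [0.247, -0.969, 0.0], [-0.0, -0.0, -1.0]]
force: [0.8, 0.1, 0.4]
gripper_width: 0.299
grasp_force: 0.0
```

{"fn": "jog_arm", "kwargs": {
  "commands": [
    [-1, 0.156, -0.188, -0.04, 0, 0, 0.018],
    [-1, 0.153, -0.19, -0.04, 0, 0, 0.018],
    [-1, 0.151, -0.192, -0.04, 0, 0, 0.018],
    [-1, 0.148, -0.194, -0.04, 0, 0, 0.018],
    [-1, 0.145, -0.196, -0.04, 0, 0, 0.018],
    [-1, 0.142, -0.198, -0.04, 0, 0, 0.018],
    [-1, 0.14, -0.2, -0.04, 0, 0, 0.018],
    [-1, 0.137, -0.202, -0.04, 0, 0, 0.018],
    [-1, 0, 0, 0, 0, 0, 0],
    [-1, 0, 0, 0, 0, 0, 0]
  ]
}}

```text
t: 1.77
tool_pos: [0.5017, 0.0654, 0.3004]
ee_rot: [[0.99, 0.14, -0.001], [0.14, -0.99, -0.0], [-0.001, 0.0, -1.0]]
force: [-0.0, -0.6, -0.2]
gripper_width: 0.001
grasp_force: 0.0
```

Run:
```python
from h import *
i,d=env.camera('wrist'); np.savez('pics/w1.npz',i=i,d=d); cv2.imwrite('pics/w1.png',cv2.resize(i,(800,600),interpolation=2))
st=env.state(); print(st['tool_pos'],st['ee_rot'].round(3),st['t'])
M=np.load('M.npy')
for n,q in dict(axis=pan(0,43,25),orange=pan(24.4,18.6,0),start=pan(0,-60,11)).items(): print(n,proj('wrist',wor(q,M))[0]*800/512)
```

```text
[0.50113423 0.06420429 0.30036197] [[ 0.99   0.138 -0.002]
 [ 0.138 -0.99  -0.001]
 [-0.002  0.001 -1.   ]] 1.8167
axis [401.97088286 230.08564738]
orange [432.66348461 190.5200757 ]
start [531.76499907 224.18568955]
```

View pics/w1.png

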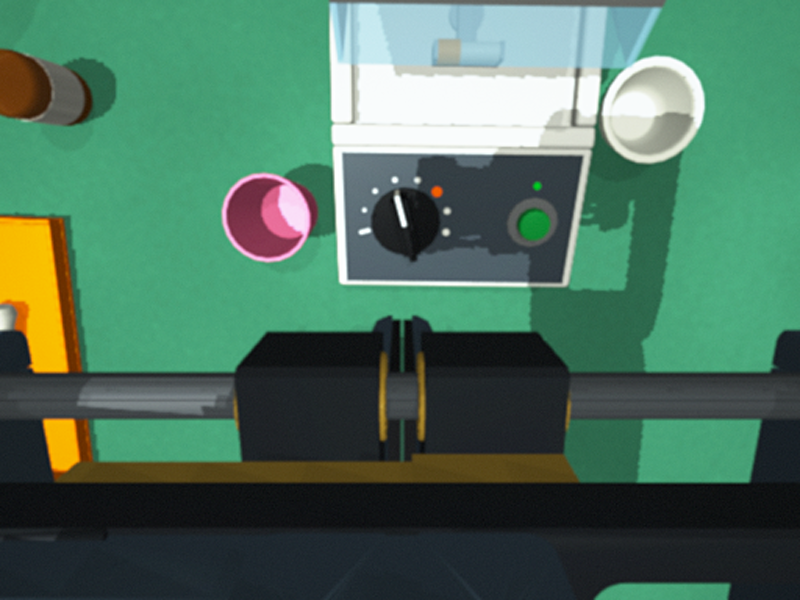

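The selector's pointer tip is near (398,195) with its axis near (404,221), so it points at the third dot (395,180), position 3. The orange mark is at (437,191), so two clicks are needed. I'll refine the pose with these pixels and plan the hood push.

Run:
```python
from h import *
from scipy.optimize import least_squares
M=np.load('M.npy'); k=512/800
ang=np.radians(105-30*np.arange(8)); px=[(364,232),(364,210),(375,190),(395,180),(417,180),(437,191),(447,211),(446,232)]
L=[(pan(34.5*np.cos(a),43+34.5*np.sin(a),0),np.array(p)*k) for a,p in zip(ang,px)]+[(pan(0,-60,11),np.array([534.5,223])*k),(pan(-59,100,0),np.array([342,284])*k),(pan(-59,-100,0),np.array([568,285])*k)]
f=lambda p:np.ravel([proj('wrist',wor(q,p))[0]-u for q,u in L])
r=least_squares(f,M[:3],loss='soft_l1'); print(r.x,M[:3]); print(r.fun.reshape(-1,2).round(1))
M[:3]=r.x; np.save('M.npy',M)
w=lambda q:wor(q,M)[0]
a=w(pan(0,43,25)); tip=ray('wrist',398*k,195*k,.113)
v=tip-a; print('pointer deg',np.degrees(np.arctan2(v[1],v[0])-M[2]),np.linalg.norm(v))
print('axis',a,'start',w(pan(0,-60,11)))
top=w(np.array([.066,0,.245])); end=w(np.array([.022,0,.151])); print(top,end)
s=plan([*top[:2],.27],Rt(M[2]),6); s=plan([*top[:2],.225],Rt(M[2]),2,start=s); plan(end,Rt(M[2]),10,start=s)
```

```text
[0.61407913 0.03355664 0.14262642] [0.61383225 0.03643051 0.14203018]
[[ 0.6 -0.5]
 [ 0.1  0. ]
 [-0.2  0.6]
 [-0.5 -0.3]
 [-0.  -0.3]
 [-0.4 -0.2]
 [-0.1 -0.8]
 [ 0.  -0.6]
 [ 0.6  0.9]
 [-1.5  1.7]
 [ 1.7  0.6]]
pointer deg 12.369427062759268 0.027309113839136853
axis [0.52630685 0.06439351 0.11195369] start [ 0.54382883 -0.0371469   0.09825962]
[0.67940898 0.0429381  0.245     ] [0.63585575 0.03668379 0.151     ]
step mm 30.3 deg 0.04
[[-1.0, 0.193, 0.051, 0.033, 0.0, 0.0, -0.001], [-1.0, 0.193, 0.051, 0.033, 0.0, 0.0, -0.001], [-1.0, 0.193, 0.051, 0.034, 0.0, 0.0, -0.001], [-1.0, 0.193, 0.051, 0.034, 0.0, 0.0, -0.001], [-1.0, 0.193, 0.051, 0.034, 0.0, 0.0, -0.001], [-1.0, 0.193, 0.051, 0.034, 0.0, 0.0, -0.001]]
step mm 22.5 deg 0.00
[[-1.0, 0.0, 0.0, 0.15, 0.0, 0.0, 0.0], [-1.0, 0.0, 0.0, 0.15, 0.0, 0.0, 0.0]]
step mm 8.6 deg 0.00
[[-1.0, -0.029, 0.0, 0.049, 0.0, 0.0, 0.0], [-1.0, -0.029, 0.0, 0.049, 0.0, 0.0, 0.0], [-1.0, -0.029, 0.0, 0.049, 0.0, 0.0, 0.0], [-1.0, -0.029, 0.0, 0.049, 0.0, 0.0, 0.0], [-1.0, -0.029, 0.0, 0.049, 0.0, 0.0, 0.0], [-1.0, -0.029, 0.0, 0.049, 0.0, 0.0, 0.0], [-1.0, -0.029, 0.0, 0.049, 0.0, 0.0, 0.0], [-1.0, -0.029, 0.0, 0.049, 0.0, 0.0, 0.0], [-1.0, -0.029, 0.0, 0.049, 0.0, 0.0, 0.0], [-1.0, -0.029, 0.0, 0.049, 0.0, 0.0, 0.0]]
```

{"fn": "jog_arm", "kwargs": {
  "commands": [
    [-1, 0.193, 0.051, 0.033, 0, 0, 0],
    [-1, 0.193, 0.051, 0.033, 0, 0, 0],
    [-1, 0.193, 0.051, 0.034, 0, 0, 0],
    [-1, 0.193, 0.051, 0.034, 0, 0, 0],
    [-1, 0.193, 0.051, 0.034, 0, 0, 0],
    [-1, 0.193, 0.051, 0.034, 0, 0, 0],
    [-1, 0, 0, 0.15, 0, 0, 0],
    [-1, 0, 0, 0.1, 0, 0, 0],
    [-1, 0, 0, 0.05, 0, 0, 0],
    [-1, 0, 0, 0, 0, 0, 0]
  ]
}}

```text
t: 2.65
tool_pos: [0.6781, 0.0406, 0.2233]
ee_rot: [[0.991, 0.135, -0.005], [0.135, -0.991, -0.001], [-0.005, -0.0, -1.0]]
force: [-0.4, -0.5, 0.1]
gripper_width: 0.002
grasp_force: 0.0
```

{"fn": "jog_arm", "kwargs": {
  "commands": [
    [-1, -0.029, 0, 0.049, 0, 0, 0],
    [-1, -0.029, 0, 0.049, 0, 0, 0],
    [-1, -0.029, 0, 0.049, 0, 0, 0],
    [-1, -0.029, 0, 0.049, 0, 0, 0],
    [-1, -0.029, 0, 0.049, 0, 0, 0]
  ]
}}

```text
t: 3.07
tool_pos: [0.6534, 0.038, 0.1937]
ee_rot: [[0.991, 0.137, -0.006], [0.137, -0.991, -0.002], [-0.007, 0.001, -1.0]]
force: [-22.0, -2.9, 30.6]
gripper_width: 0.005
grasp_force: 15.2
```

{"fn": "jog_arm", "kwargs": {
  "commands": [
    [-1, -0.029, 0, 0.049, 0, 0, 0],
    [-1, -0.029, 0, 0.049, 0, 0, 0],
    [-1, -0.029, 0, 0.049, 0, 0, 0],
    [-1, -0.029, 0, 0.04, 0, 0, 0],
    [-1, 0, 0, 0, 0, 0, 0]
  ]
}}

```text
t: 3.48
tool_pos: [0.6395, 0.0366, 0.16]
ee_rot: [[0.991, 0.137, -0.002], [0.137, -0.991, -0.0], [-0.002, 0.0, -1.0]]
force: [-0.4, 0.5, -0.4]
gripper_width: 0.006
grasp_force: 0.0
```

{"fn": "jog_arm", "kwargs": {
  "commands": [
    [-1, -0.02, 0, 0.03, 0, 0, 0],
    [-1, 0, 0, 0, 0, 0, 0]
  ]
}}

```text
t: 3.65
tool_pos: [0.6377, 0.0364, 0.1556]
ee_rot: [[0.991, 0.137, -0.001], [0.137, -0.991, -0.0], [-0.001, -0.0, -1.0]]
force: [0.0, -0.2, -0.2]
gripper_width: 0.007
grasp_force: 0.1
```

{"fn": "jog_arm", "kwargs": {
  "commands": [
    [-1, 0, 0, 0.025, 0, 0, 0],
    [-1, 0, 0, 0, 0, 0, 0]
  ]
}}

```text
t: 3.82
tool_pos: [0.6381, 0.0365, 0.1519]
ee_rot: [[0.991, 0.137, -0.001], [0.137, -0.991, -0.0], [-0.001, 0.0, -1.0]]
force: [-0.0, -0.5, 0.4]
gripper_width: 0.005
grasp_force: 0.1
```

Run:
```python
from h import *
i,d=env.camera('side'); P=cloud('side',d); M=np.load('M.npy')
cv2.imwrite('pics/s2.png',cv2.resize(i[150:260,175:285],(500,500),interpolation=2))
print(env.state()['force'],env.state()['tool_pos'])
```

```text
[ 0.52565511 -0.22005176 -0.17976253] [0.63821343 0.03655251 0.15215755]
```

View pics/s2.png

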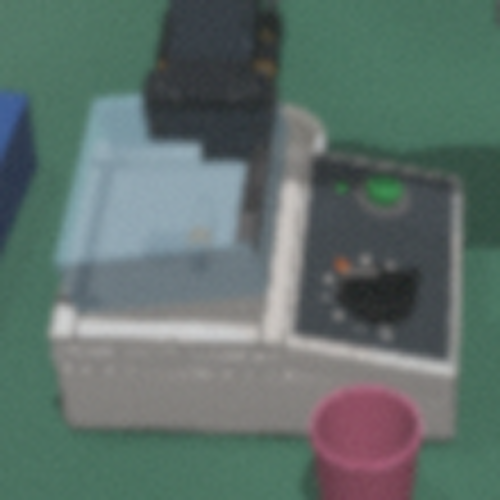

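The hood is nearly shut under the fingers, with its front rim at about (255,200). I'll press on until it meets its stop.

{"fn": "jog_arm", "kwargs": {
  "commands": [
    [-1, 0, 0, 0.02, 0, 0, 0],
    [-1, 0, 0, 0, 0, 0, 0]
  ]
}}

```text
t: 4.03
tool_pos: [0.6381, 0.0365, 0.1491]
ee_rot: [[0.991, 0.137, -0.001], [0.137, -0.991, -0.0], [-0.001, 0.0, -1.0]]
force: [-0.6, 0.3, 0.2]
gripper_width: 0.003
grasp_force: 0.1
```

{"fn": "jog_arm", "kwargs": {
  "commands": [
    [-1, 0, 0, 0.02, 0, 0, 0],
    [-1, 0, 0, 0, 0, 0, 0]
  ]
}}

```text
t: 4.2
tool_pos: [0.6379, 0.0365, 0.1461]
ee_rot: [[0.991, 0.137, -0.001], [0.137, -0.991, -0.0], [-0.001, 0.0, -1.0]]
force: [-0.1, -0.0, -0.6]
gripper_width: 0.005
grasp_force: 0.1
```

There's no contact below the expected surface, so the tip has probably slipped off the front edge. I'll back up and look.

{"fn": "jog_arm", "kwargs": {
  "commands": [
    [-1, 0, 0, -0.1, 0, 0, 0],
    [-1, 0, 0, -0.2, 0, 0, 0],
    [-1, 0, 0, -0.2, 0, 0, 0],
    [-1, -0.2, 0, -0.2, 0, 0, 0],
    [-1, -0.2, 0, -0.2, 0, 0, 0],
    [-1, -0.1, 0, -0.1, 0, 0, 0],
    [-1, 0, 0, 0, 0, 0, 0]
  ]
}}

```text
t: 4.78
tool_pos: [0.5642, 0.0261, 0.301]
ee_rot: [[0.991, 0.137, 0.008], [0.137, -0.991, 0.0], [0.008, 0.001, -1.0]]
force: [0.2, 0.3, 0.4]
gripper_width: 0.008
grasp_force: 0.0
```

Run:
```python
from h import *
i,d=env.camera('wrist'); np.savez('pics/w2.npz',i=i,d=d)
j,e=env.camera('side'); 
a=cv2.resize(i,(512,384)); b=cv2.resize(j[165:250,180:280],(452,384),interpolation=2)
cv2.imwrite('pics/w2.png',cv2.resize(np.hstack([a,b]),(800,319)))
M=np.load('M.npy'); P=cloud('side',e)
c,s=np.cos(M[2]),np.sin(M[2]); Q=P-[M[0],M[1],0]; Q=np.stack([c*Q[...,0]+s*Q[...,1],-s*Q[...,0]+c*Q[...,1],Q[...,2]],-1)
m=(e>0)&(abs(Q[...,1])<.1)&(abs(Q[...,0])<.2)&(Q[...,2]>.11)&(Q[...,2]<.23); W=Q[m]
for lo in np.arange(-.06,.16,.02):
    k=(W[:,0]>=lo)&(W[:,0]<lo+.02); print(round(lo,2),k.sum(),np.percentile(W[k,2],[50,95]) if k.any() else '')
```

```text
-0.06 5 [0.11442361 0.11513486]
-0.04 0 
-0.02 208 [0.14778375 0.16889377]
0.0 309 [0.16460021 0.16866915]
0.02 307 [0.16204271 0.16543664]
0.04 308 [0.1593171  0.16321434]
0.06 305 [0.15684863 0.16037675]
0.08 299 [0.15407712 0.15775487]
0.1 286 [0.15169103 0.15514659]
0.12 106 [0.14982734 0.1527407 ]
0.14 0
```

View pics/w2.png

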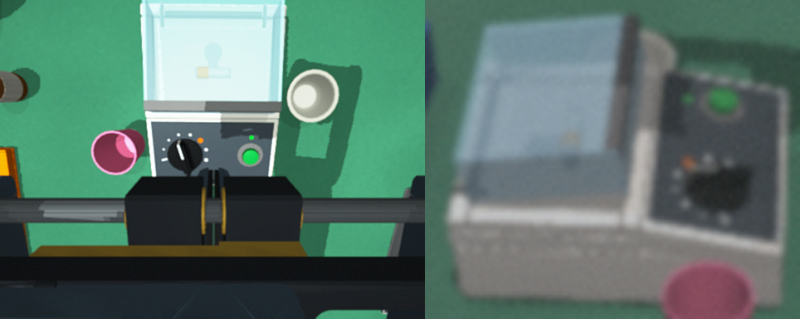

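The hood is still about 0.13 rad open. I'll get its front edge from the wrist depth.

Run:
```python
from h import *
M=np.load('M.npy'); z=np.load('pics/w2.npz'); c,s=np.cos(M[2]),np.sin(M[2])
P=cloud('wrist',z['d']); Q=P-[M[0],M[1],0]; Q=np.stack([c*Q[...,0]+s*Q[...,1],-s*Q[...,0]+c*Q[...,1],Q[...,2]],-1)
# column through wrist image 230/425*... -> u
sc=512/ (800*512/964)
for u in (int(190*sc),int(240*sc)):
    for v in range(60,190,6): print(u,v,Q[v,u].round(3),z['i'][v,u])
```

```text
228 60 [0.067 0.028 0.154] [244 246 222]
228 66 [0.062 0.028 0.153] [244 245 222]
228 72 [0.056 0.028 0.153] [245 245 222]
228 78 [0.05  0.028 0.155] [245 246 225]
228 84 [0.045 0.029 0.156] [245 246 227]
228 90 [0.039 0.029 0.157] [245 246 226]
228 96 [0.033 0.029 0.156] [245 246 227]
228 102 [0.027 0.029 0.158] [245 246 227]
228 108 [0.021 0.029 0.159] [246 246 228]
228 114 [0.015 0.029 0.161] [245 246 228]
228 120 [0.01  0.029 0.159] [239 241 219]
228 126 [0.004 0.029 0.161] [172 176 170]
228 132 [-0.002  0.029  0.164] [162 168 164]
228 138 [-0.013  0.035  0.095] [253 253 251]
228 144 [-0.021  0.036  0.093] [249 252 251]
228 150 [-0.028  0.036  0.093] [119 110  94]
228 156 [-0.036  0.036  0.092] [115 107  90]
228 162 [-0.044  0.037  0.089] [255 255 255]
228 168 [-0.051  0.037  0.092] [42 42 37]
228 174 [-0.059  0.037  0.094] [37 36 33]
228 180 [-0.067  0.037  0.091] [19 17 15]
228 186 [-0.075  0.037  0.09 ] [18 18 18]
289 60 [ 0.067 -0.032  0.152] [244 245 220]
289 66 [ 0.062 -0.032  0.154] [244 246 222]
289 72 [ 0.056 -0.032  0.155] [245 246 223]
289 78 [ 0.05  -0.033  0.155] [245 246 224]
289 84 [ 0.044 -0.033  0.156] [245 246 225]
289 90 [ 0.039 -0.033  0.156] [245 246 226]
289 96 [ 0.033 -0.033  0.157] [245 246 225]
289 102 [ 0.027 -0.033  0.158] [245 246 227]
289 108 [ 0.021 -0.033  0.159] [245 247 227]
289 114 [ 0.015 -0.033  0.159] [245 247 227]
289 120 [ 0.009 -0.033  0.16 ] [246 247 224]
289 126 [ 0.003 -0.033  0.162] [110 113 108]
289 132 [-0.003 -0.033  0.163] [109 111 108]
289 138 [-0.014 -0.04   0.096] [198 209 205]
289 144 [-0.021 -0.04   0.093] [182 193 191]
289 150 [-0.029 -0.04   0.092] [67 61 51]
289 156 [-0.036 -0.04   0.092] [64 58 49]
289 162 [-0.044 -0.041  0.091] [79 72 61]
289 168 [-0.052 -0.041  0.088] [110 100  87]
289 174 [-0.061 -0.041  0.086] [106  98  82]
289 180 [-0.068 -0.041  0.087] [157 159 156]
289 186 [-0.077 -0.042  0.083] [153 154 150]
```

Run:
```python
from h import *
M=np.load('M.npy'); w=lambda q:wor(q,M)[0]
s=plan(w(np.array([.015,-.01,.20])),Rt(M[2]),4); plan(w(np.array([.015,-.01,.175])),Rt(M[2]),1,start=s)
```

```text
step mm 29.0 deg 0.08
[[-1.0, 0.107, 0.016, 0.16, 0.0, -0.001, -0.002], [-1.0, 0.107, 0.016, 0.16, 0.0, -0.001, -0.002], [-1.0, 0.107, 0.016, 0.16, 0.0, -0.001, -0.002], [-1.0, 0.107, 0.016, 0.16, 0.0, -0.001, -0.002]]
step mm 25.0 deg 0.00
[[-1.0, 0.0, 0.0, 0.167, 0.0, 0.0, 0.0]]
```

{"fn": "jog_arm", "kwargs": {
  "commands": [
    [-1, 0.107, 0.016, 0.16, 0, 0, 0],
    [-1, 0.107, 0.016, 0.16, 0, 0, 0],
    [-1, 0.107, 0.016, 0.16, 0, 0, 0],
    [-1, 0.107, 0.016, 0.16, 0, 0, 0],
    [-1, 0, 0, 0.167, 0, 0, 0],
    [-1, 0, 0, 0, 0, 0, 0],
    [-1, 0, 0, 0, 0, 0, 0]
  ]
}}

```text
t: 5.47
tool_pos: [0.6287, 0.0258, 0.1712]
ee_rot: [[0.991, 0.137, -0.007], [0.137, -0.991, -0.0], [-0.007, -0.001, -1.0]]
force: [0.8, -0.4, -0.6]
gripper_width: 0.004
grasp_force: 0.0
```

{"fn": "jog_arm", "kwargs": {
  "commands": [
    [-1, 0, 0, 0.03, 0, 0, 0],
    [-1, 0, 0, 0.02, 0, 0, 0],
    [-1, 0, 0, 0.02, 0, 0, 0]
  ]
}}

```text
t: 5.72
tool_pos: [0.6304, 0.0257, 0.1653]
ee_rot: [[0.991, 0.137, 0.003], [0.137, -0.991, -0.0], [0.003, 0.0, -1.0]]
force: [-0.2, 0.4, -0.5]
gripper_width: 0.004
grasp_force: 0.0
```

{"fn": "jog_arm", "kwargs": {
  "commands": [
    [-1, 0, 0, 0.02, 0, 0, 0],
    [-1, 0, 0, 0.02, 0, 0, 0],
    [-1, 0, 0, 0.02, 0, 0, 0]
  ]
}}

```text
t: 5.97
tool_pos: [0.6298, 0.0257, 0.1553]
ee_rot: [[0.991, 0.137, 0.001], [0.137, -0.991, -0.0], [0.001, 0.0, -1.0]]
force: [-1.3, -1.0, 0.0]
gripper_width: 0.006
grasp_force: 0.0
```

{"fn": "jog_arm", "kwargs": {
  "commands": [
    [-1, 0, 0, 0.02, 0, 0, 0],
    [-1, 0, 0, 0.02, 0, 0, 0]
  ]
}}

```text
t: 6.13
tool_pos: [0.6298, 0.0256, 0.1489]
ee_rot: [[0.991, 0.137, 0.0], [0.137, -0.991, -0.0], [0.0, 0.0, -1.0]]
force: [0.3, 0.1, -0.3]
gripper_width: 0.005
grasp_force: 0.0
```

Run:
```python
from h import *
j,e=env.camera('side'); b=cv2.resize(j[150:250,190:290],(600,600),interpolation=2)
M=np.load('M.npy'); st=env.state(); R,p=st['ee_rot'],st['tool_pos']
for q in ([0,0,0],[.016,0,0],[-.016,0,0]):
    u,v=proj('side',p+R@q)[0]; cv2.circle(b,(int((u-190)*6),int((v-150)*6)),3,(0,0,255),-1)
cv2.imwrite('pics/s3.png',b)
P=cloud('side',e); c,s=np.cos(M[2]),np.sin(M[2]); Q=P-[M[0],M[1],0]; Q=np.stack([c*Q[...,0]+s*Q[...,1],-s*Q[...,0]+c*Q[...,1],Q[...,2]],-1)
m=(e>0)&(Q[...,1]<.08)&(Q[...,1]>.03)&(abs(Q[...,0])<.2)&(Q[...,2]>.11)&(Q[...,2]<.23); W=Q[m]
for lo in np.arange(-.02,.14,.02):
    k=(W[:,0]>=lo)&(W[:,0]<lo+.02); print(round(lo,2),k.sum(),np.percentile(W[k,2],[50,95]) if k.any() else '')
```

```text
-0.02 60 [0.14692174 0.16868021]
0.0 73 [0.1661257  0.16878388]
0.02 76 [0.16303642 0.16605828]
0.04 71 [0.15971903 0.1632075 ]
0.06 75 [0.15743676 0.16047113]
0.08 77 [0.15470575 0.15785965]
0.1 79 [0.15193877 0.15462111]
0.12 28 [0.15006591 0.15264506]
```

View pics/s3.png

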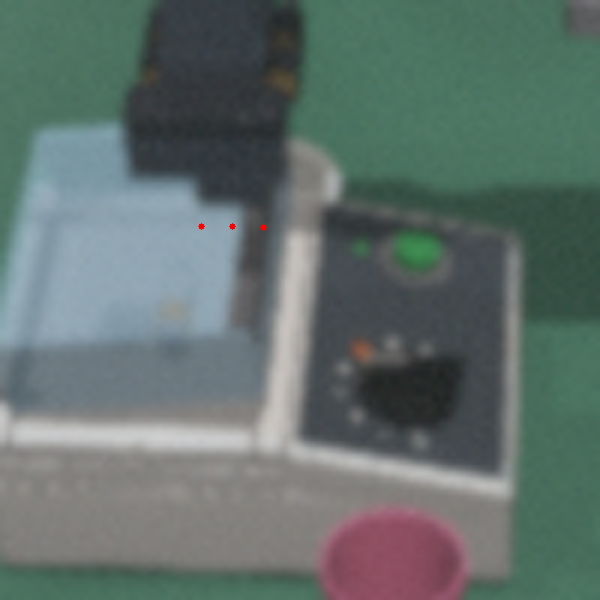

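The finger appears to end about 15 mm above the nominal TCP and is just touching the hood. I'll keep pressing while watching the force.

{"fn": "jog_arm", "kwargs": {
  "commands": [
    [-1, 0, 0, 0.02, 0, 0, 0],
    [-1, 0, 0, 0.02, 0, 0, 0]
  ]
}}

```text
t: 6.35
tool_pos: [0.6298, 0.0256, 0.1431]
ee_rot: [[0.991, 0.137, 0.0], [0.137, -0.991, -0.0], [0.0, 0.0, -1.0]]
force: [-0.4, -0.2, 0.5]
gripper_width: 0.005
grasp_force: 0.3
```

{"fn": "jog_arm", "kwargs": {
  "commands": [
    [-1, 0, 0, 0.02, 0, 0, 0],
    [-1, 0, 0, 0.02, 0, 0, 0]
  ]
}}

```text
t: 6.52
tool_pos: [0.6297, 0.0257, 0.1368]
ee_rot: [[0.991, 0.137, -0.0], [0.137, -0.991, -0.0], [-0.0, 0.0, -1.0]]
force: [-0.2, 0.3, 0.9]
gripper_width: 0.005
grasp_force: 0.3
```

{"fn": "jog_arm", "kwargs": {
  "commands": [
    [-1, 0, 0, 0.02, 0, 0, 0],
    [-1, 0, 0, 0, 0, 0, 0]
  ]
}}

```text
t: 6.68
tool_pos: [0.6294, 0.0256, 0.1332]
ee_rot: [[0.991, 0.137, -0.001], [0.137, -0.991, -0.0], [-0.001, -0.0, -1.0]]
force: [0.3, -0.2, 0.2]
gripper_width: 0.006
grasp_force: 0.0
```

```bash
cat >> h.py <<'E'
def hoodz():
    j,e=env.camera('side'); M=np.load('M.npy')
    P=cloud('side',e); c,s=np.cos(M[2]),np.sin(M[2]); Q=P-[M[0],M[1],0]; Q=np.stack([c*Q[...,0]+s*Q[...,1],-s*Q[...,0]+c*Q[...,1],Q[...,2]],-1)
    m=(e>0)&(Q[...,1]<.08)&(Q[...,1]>.03)&(Q[...,0]>.0)&(Q[...,0]<.12)&(Q[...,2]>.14)&(Q[...,2]<.23); W=Q[m]
    print('hood slope,z0',np.polyfit(W[:,0],W[:,2],1)); return j,e,Q
E
python3 - <<'E'
from h import *
hoodz()
E
```

```text
hood slope,z0 [-0.02776405  0.15311706]
```

{"fn": "jog_arm", "kwargs": {
  "commands": [
    [-1, 0, 0, 0.015, 0, 0, 0],
    [-1, 0, 0, 0.01, 0, 0, 0],
    [-1, 0, 0, 0, 0, 0, 0]
  ]
}}

```text
t: 6.98
tool_pos: [0.6299, 0.0257, 0.1305]
ee_rot: [[0.991, 0.137, 0.001], [0.137, -0.991, -0.0], [0.001, 0.0, -1.0]]
force: [0.4, 0.3, 0.5]
gripper_width: 0.002
grasp_force: 0.0
```

{"fn": "jog_arm", "kwargs": {
  "commands": [
    [-1, 0, 0, 0.015, 0, 0, 0],
    [-1, 0, 0, 0, 0, 0, 0]
  ]
}}

```text
t: 7.15
tool_pos: [0.63, 0.0256, 0.1303]
ee_rot: [[0.991, 0.137, 0.002], [0.137, -0.991, -0.0], [0.002, 0.0, -1.0]]
force: [-3.0, -0.0, 10.8]
gripper_width: 0.001
grasp_force: 5.2
```

The hood is on its stop: 10.8 N with TCP z at 0.1303, so the tips sit about 20 mm above the TCP. Next I'll lift, verify, and approach the selector.

{"fn": "jog_arm", "kwargs": {
  "commands": [
    [-1, 0, 0, -0.1, 0, 0, 0],
    [-1, 0, 0, -0.25, 0, 0, 0],
    [-1, 0, 0, -0.25, 0, 0, 0],
    [-1, 0, 0, 0, 0, 0, 0]
  ]
}}

```text
t: 7.48
tool_pos: [0.634, 0.0258, 0.2263]
ee_rot: [[0.99, 0.137, 0.015], [0.137, -0.991, 0.0], [0.015, 0.002, -1.0]]
force: [1.1, 0.2, 1.2]
gripper_width: 0.005
grasp_force: 0.0
```

```bash
cat >> h.py <<'E'
def Rp(phi,M): # tool aligned to the panel normal, x at angle phi (deg) from panel +x towards +y
    return (Ro.from_euler('z',M[2])*Ro.from_euler('y',-12,degrees=True)*Ro.from_euler('z',phi,degrees=True)).as_matrix()@np.diag([1,-1,-1.])
L=.020
def tcp(x,y,z,phi,M): # tcp so that the real tip is at panel x,y,z mm
    R=Rp(phi,M); return wor(pan(x,y,z),M)[0]+L*R[:,2], R
def sel(r,lat,z,phi,M):
    a=np.radians(phi); return tcp(r*np.cos(a)-lat*np.sin(a),43+r*np.sin(a)+lat*np.cos(a),z,phi,M)
def where(M): # real tip in panel coordinates (mm)
    st=env.state(); t=st['tool_pos']-L*st['ee_rot'][:,2]; B=Rp(0,M)@np.diag([1,-1,-1.]); o=wor(pan(0,0,0),M)[0]
    return (B.T@(t-o)*1e3).round(1), st['force'].round(2), np.degrees(Ro.from_matrix(Rp(0,M).T@st['ee_rot']).as_rotvec()).round(1)
E
python3 - <<'E'
from h import *
hoodz(); M=np.load('M.npy')
s=plan(*sel(22,35,60,15,M),7); plan(*sel(22,35,11,15,M),3,start=s)
E
```

```text
hood slope,z0 [-0.00587527  0.15035423]
step mm 22.9 deg 2.72
[[-1.0, -0.088, -0.088, 0.088, -0.004, 0.036, -0.048], [-1.0, -0.087, -0.092, 0.085, -0.004, 0.036, -0.048], [-1.0, -0.086, -0.095, 0.083, -0.004, 0.036, -0.048], [-1.0, -0.084, -0.099, 0.08, -0.004, 0.036, -0.048], [-1.0, -0.083, -0.102, 0.077, -0.004, 0.036, -0.048], [-1.0, -0.081, -0.106, 0.075, -0.004, 0.036, -0.048], [-1.0, -0.079, -0.109, 0.072, -0.004, 0.036, -0.048]]
step mm 16.3 deg 0.00
[[-1.0, 0.0, 0.0, 0.109, 0.0, 0.0, 0.0], [-1.0, 0.0, 0.0, 0.109, 0.0, 0.0, 0.0], [-1.0, 0.0, 0.0, 0.109, 0.0, 0.0, 0.0]]
```

{"fn": "jog_arm", "kwargs": {
  "commands": [
    [-1, -0.088, -0.088, 0.088, -0.004, 0.036, -0.048],
    [-1, -0.087, -0.092, 0.085, -0.004, 0.036, -0.048],
    [-1, -0.086, -0.095, 0.083, -0.004, 0.036, -0.048],
    [-1, -0.084, -0.099, 0.08, -0.004, 0.036, -0.048],
    [-1, -0.083, -0.102, 0.077, -0.004, 0.036, -0.048],
    [-1, -0.081, -0.106, 0.075, -0.004, 0.036, -0.048],
    [-1, -0.079, -0.109, 0.072, -0.004, 0.036, -0.048],
    [-1, 0, 0, 0, 0, 0, 0],
    [-1, 0, 0, 0, 0, 0, 0]
  ]
}}

```text
t: 8.28
tool_pos: [0.5235, 0.105, 0.1239]
ee_rot: [[0.902, 0.388, 0.191], [0.389, -0.921, 0.031], [0.188, 0.047, -0.981]]
force: [0.7, -0.4, 1.1]
gripper_width: 0.005
grasp_force: 0.0
```

Run:
```python
from h import *
M=np.load('M.npy'); print(*where(M),env.state()['t'])
plan(*sel(22,35,11,15,M),4)
j,e=env.camera('side'); k,_=env.camera('wrist')
b=cv2.resize(j[140:250,190:300],(500,500),interpolation=2)
cv2.imwrite('pics/s4.png',np.hstack([b,cv2.resize(k[100:300,150:270],(300,500))]))
```

```text
[ 5.7 83.5 56. ] [ 0.68 -0.37  1.07] [  0.3  -0.8 -14.9] 8.2833
step mm 11.4 deg 0.21
[[-1.0, 0.012, 0.005, 0.075, -0.002, 0.004, -0.001], [-1.0, 0.011, 0.005, 0.075, -0.002, 0.004, -0.001], [-1.0, 0.011, 0.005, 0.075, -0.002, 0.004, -0.001], [-1.0, 0.011, 0.005, 0.075, -0.002, 0.004, -0.001]]
```

View pics/s4.png

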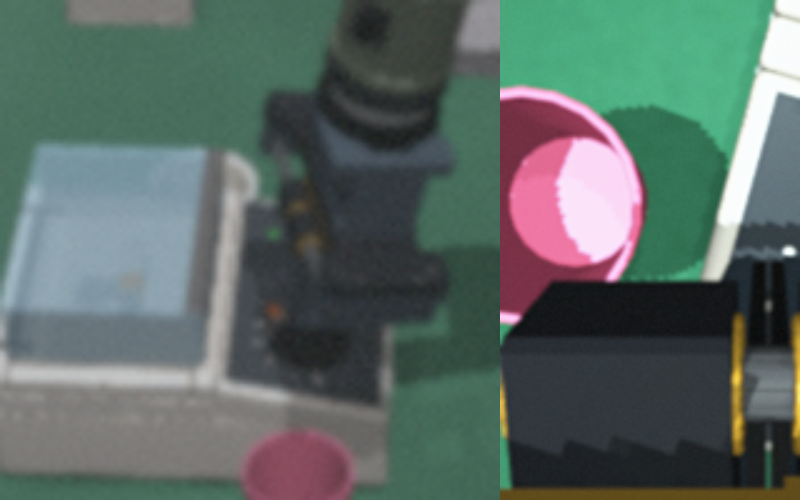

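The hood is shut (front rim at (205,235)) and the tool is poised left of the selector, clear of the cup. I'll descend.

{"fn": "jog_arm", "kwargs": {
  "commands": [
    [-1, 0.012, 0.005, 0.075, -0.002, 0.004, 0],
    [-1, 0.011, 0.005, 0.075, -0.002, 0.004, 0],
    [-1, 0.011, 0.005, 0.075, -0.002, 0.004, 0],
    [-1, 0.011, 0.005, 0.065, -0.002, 0.004, 0],
    [-1, 0, 0, 0, 0, 0, 0]
  ]
}}

```text
t: 8.8
tool_pos: [0.5426, 0.1055, 0.0831]
ee_rot: [[0.9, 0.384, 0.207], [0.387, -0.922, 0.03], [0.202, 0.054, -0.978]]
force: [0.0, -0.6, 0.2]
gripper_width: 0.003
grasp_force: 0.0
```

Run:
```python
from h import *
M=np.load('M.npy'); print(*where(M),env.state()['t'])
plan(*sel(22,23,11,15,M),3)
```

```text
[15.5 81.4 12.2] [ 0.01 -0.63  0.18] [ -0.    0.1 -14.8] 8.8
step mm 3.5 deg 0.08
[[-1.0, -0.006, 0.022, 0.003, 0.0, -0.001, -0.002], [-1.0, -0.006, 0.022, 0.003, 0.0, -0.001, -0.002], [-1.0, -0.006, 0.022, 0.003, 0.0, -0.001, -0.002]]
```

{"fn": "jog_arm", "kwargs": {
  "commands": [
    [-1, -0.006, 0.024, 0, 0, 0, 0],
    [-1, -0.006, 0.024, 0, 0, 0, 0],
    [-1, -0.006, 0.024, 0, 0, 0, 0],
    [-1, 0, 0, 0, 0, 0, 0]
  ]
}}

```text
t: 9.13
tool_pos: [0.544, 0.0943, 0.0852]
ee_rot: [[0.899, 0.384, 0.21], [0.387, -0.922, 0.03], [0.205, 0.054, -0.977]]
force: [0.2, -0.7, 0.1]
gripper_width: 0.009
grasp_force: 0.0
```

{"fn": "jog_arm", "kwargs": {
  "commands": [
    [-1, 0, 0.015, 0, 0, 0, 0],
    [-1, 0, 0.015, 0, 0, 0, 0]
  ]
}}

```text
t: 9.3
tool_pos: [0.5453, 0.0907, 0.0851]
ee_rot: [[0.899, 0.385, 0.209], [0.388, -0.921, 0.03], [0.204, 0.054, -0.977]]
force: [0.2, 0.3, 0.3]
gripper_width: 0.005
grasp_force: 0.0
```

Run:
```python
from h import *
M=np.load('M.npy'); print(*where(M),env.state()['t'])
k,_=env.camera('wrist'); p=proj('wrist',wor(pan(0,43,25),M))[0]; print(p)
cv2.imwrite('pics/w5.png',cv2.resize(k[90:290,170:390],(660,600)))
```

```text
[16.4 66.4 14. ] [0.16 0.33 0.34] [ -0.    0.2 -14.8] 9.3
[289.57172377 274.30769869]
```

View pics/w5.png

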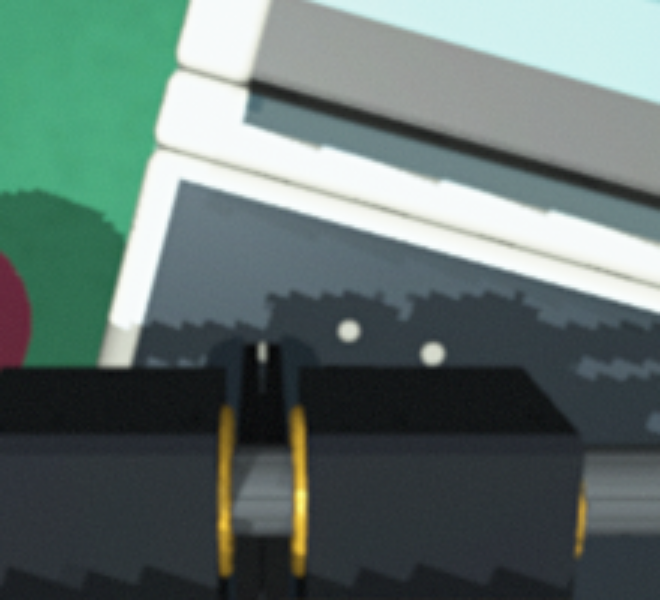

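The white dots for marks 3 and 4 are visible at (348,330) and (433,353), and the fingertip at (262,350) has not touched yet. I'll lower slightly and continue.

{"fn": "jog_arm", "kwargs": {
  "commands": [
    [-1, 0, 0.01, 0.02, 0, 0, 0],
    [-1, 0, 0.01, 0, 0, 0, 0]
  ]
}}

```text
t: 9.52
tool_pos: [0.5468, 0.0896, 0.082]
ee_rot: [[0.9, 0.384, 0.208], [0.386, -0.922, 0.033], [0.205, 0.051, -0.977]]
force: [-2.8, 10.7, 2.6]
gripper_width: 0.002
grasp_force: 5.2
```

{"fn": "jog_arm", "kwargs": {
  "commands": [
    [-1, 0, 0.01, 0, 0, 0, 0],
    [-1, 0, 0.01, 0, 0, 0, 0]
  ]
}}

```text
t: 9.68
tool_pos: [0.5481, 0.0887, 0.0823]
ee_rot: [[0.9, 0.383, 0.209], [0.384, -0.923, 0.036], [0.207, 0.048, -0.977]]
force: [-0.9, 15.0, 1.6]
gripper_width: 0.002
grasp_force: 7.4
```

{"fn": "jog_arm", "kwargs": {
  "commands": [
    [-1, 0, 0.01, 0, 0, 0, 0],
    [-1, 0, 0, 0, 0, 0, 0]
  ]
}}

```text
t: 9.85
tool_pos: [0.5503, 0.0875, 0.0829]
ee_rot: [[0.899, 0.383, 0.212], [0.385, -0.922, 0.036], [0.21, 0.049, -0.977]]
force: [2.0, 13.3, 0.3]
gripper_width: 0.006
grasp_force: 6.6
```

Run:
```python
from h import *
M=np.load('M.npy'); print(*where(M),env.state()['t'],env.state()['wrist_torque'])
```

```text
[20.3 62.3 11. ] [ 1.98 13.32  0.3 ] [  0.3   0.5 -14.7] 9.85 [ 2.39810302 -0.17877707  0.35585581]
```

The force directions suggest the bar is being turned by the finger's inner edge, with poor leverage. I'll back off and re-approach rotated so the contact is near the pointer end, checking where the pointer rests.

{"fn": "jog_arm", "kwargs": {
  "commands": [
    [-1, 0, -0.06, 0, 0, 0, 0],
    [-1, 0, -0.08, 0, 0, 0, 0],
    [-1, 0, 0, -0.2, 0, 0, 0],
    [-1, -0.15, -0.05, -0.25, 0, 0, 0],
    [-1, -0.2, 0, -0.25, 0, 0, 0],
    [-1, -0.2, 0, -0.2, 0, 0, 0],
    [-1, 0, 0, 0, 0, 0, 0]
  ]
}}

```text
t: 10.43
tool_pos: [0.4392, 0.0753, 0.1932]
ee_rot: [[0.898, 0.385, 0.213], [0.388, -0.921, 0.03], [0.208, 0.056, -0.977]]
force: [0.2, -0.4, 0.2]
gripper_width: 0.004
grasp_force: 0.0
```

Run:
```python
from h import *
M=np.load('M.npy'); print(*where(M),env.state()['t'])
k,d=env.camera('wrist'); np.savez('pics/w6.npz',i=k,d=d)
B=wor(pan(0,43,25),M)[0]
# rectify: panel-top plane z=25 view, 5px/mm, up = +x, left=+y
g=np.array([[40,83],[40,3],[-40,3],[-40,83]],float)
for zz,nm in((25,'a'),):
    src=np.float32([proj('wrist',wor(pan(x,y,zz),M))[0] for x,y in g]); print(src)
    H=cv2.getPerspectiveTransform(src,np.float32([[0,0],[400,0],[400,400],[0,400]]))
    r=cv2.warpPerspective(k,H,(400,400)); cv2.imwrite('pics/r6.png',r)
    m=(r.min(-1)>150).astype(np.uint8); n,l,s,c=cv2.connectedComponentsWithStats(m)
    for a in range(1,n):
        x,y=c[a]; X,Y=(200-y)/5,(200-x)/5
        if s[a,4]>20: print('white',s[a,4],'x %.1f y %.1f r %.1f ang %.0f'%(X,Y,np.hypot(X,Y),np.degrees(np.arctan2(Y,X))))
```

```text
[-66.1  66.2 142. ] [ 0.17 -0.37  0.21] [ -0.1   0.4 -14.9] 10.4333
[[269.41953  66.61863]
 [357.93253  91.67472]
 [329.68317 178.72018]
 [246.14558 156.67786]]
white 584 x 33.6 y 13.2 r 36.1 ang 21
white 3178 x 21.4 y -1.9 r 21.5 ang -5
white 534 x 25.7 y 27.5 r 37.6 ang 47
white 472 x 11.7 y 35.9 r 37.8 ang 72
white 765 x 10.8 y -25.1 r 27.3 ang -67
white 1070 x -4.7 y 35.8 r 36.1 ang 97
white 857 x -5.6 y -24.9 r 25.5 ang -103
```

View pics/r6.png

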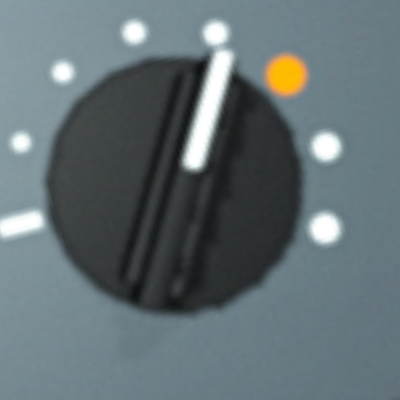

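The pointer now rests at dot 4, position 4, with its line running from (193,168) to (225,53). One more click is needed. I'll check the pose estimate with this picture's marks.

Run:
```python
from h import *
from scipy.optimize import least_squares
M=np.load('M.npy')
g=np.array([[40,83],[40,3],[-40,3],[-40,83]],float)
src=np.float32([proj('wrist',wor(pan(x,y,25),M))[0] for x,y in g])
H=cv2.getPerspectiveTransform(np.float32([[0,0],[400,0],[400,400],[0,400]]),src)
px=[(20,224),(21,142),(63,72),(134,32),(216,33),(287,75),(326,147),(325,229)]
uv=cv2.perspectiveTransform(np.float32([px]),H)[0]; tp=cv2.perspectiveTransform(np.float32([[(225,53),(190,176)]]),H)[0]
ang=np.radians(105-30*np.arange(8)); X=[pan(34.5*np.cos(a),43+34.5*np.sin(a),0) for a in ang]
f=lambda p:np.ravel([proj('wrist',wor(q,p))[0]-u for q,u in zip(X,uv)])
r=least_squares(f,M[:3]); print(r.x,M[:3]); print(r.fun.reshape(-1,2).round(1))
N=r.x
for z in(0,25): print(wor(pan(0,43,z),M)[0],wor(pan(0,43,z),N)[0])
print(proj('wrist',wor(pan(0,43,25),N))[0],proj('wrist',wor(pan(27*np.cos(-.262),43+27*np.sin(-.262),25),N))[0],tp)
print(env.state()['t'], env.state()['tool_pos'])
```

```text
[0.61660673 0.0349809  0.12693191] [0.61407913 0.03355664 0.14262642]
[[-0.1 -0. ]
 [-0.1  0. ]
 [-0.1 -0.1]
 [ 0.1  0. ]
 [ 0.1  0.1]
 [-0.1  0. ]
 [ 0.1 -0. ]
 [ 0.1 -0. ]]
[0.53145187 0.06513234 0.0875    ] [0.53448519 0.06784945 0.0875    ]
[0.52630685 0.06439351 0.11195369] [0.52932921 0.06719146 0.11195369]
[299.2060245  120.53973027] [315.81701845  93.38491052] [[315.94232  93.18255]
 [300.1566  119.00096]]
10.4833 [0.44133793 0.07586797 0.1917401 ]
```

```bash
cat >> h.py <<'E'
def sel2(a,b,z,phi,M): return sel(a,b,z,phi,M)
E
python3 - <<'E'
from h import *
M=np.load('M.npy'); M[:3]=[.6153,.0343,.135]; np.save('M.npy',M)
s=plan(*sel(24,36,60,-35,M),9); plan(*sel(24,36,11,-35,M),4,start=s)
E
```

```text
step mm 14.8 deg 5.59
[[-1.0, 0.074, 0.025, 0.06, 0.0, -0.001, 0.124], [-1.0, 0.076, 0.017, 0.06, 0.0, -0.001, 0.124], [-1.0, 0.078, 0.01, 0.06, 0.0, -0.001, 0.124], [-1.0, 0.078, 0.002, 0.06, 0.0, -0.001, 0.124], [-1.0, 0.078, -0.005, 0.06, 0.0, -0.001, 0.124], [-1.0, 0.077, -0.013, 0.06, 0.0, -0.001, 0.124], [-1.0, 0.076, -0.02, 0.06, 0.0, -0.001, 0.124], [-1.0, 0.074, -0.028, 0.06, 0.0, -0.001, 0.124], [-1.0, 0.071, -0.035, 0.06, 0.0, -0.001, 0.124]]
step mm 12.2 deg 0.00
[[-1.0, 0.0, 0.0, 0.082, 0.0, 0.0, 0.0], [-1.0, 0.0, 0.0, 0.082, 0.0, 0.0, 0.0], [-1.0, 0.0, 0.0, 0.082, 0.0, 0.0, 0.0], [-1.0, 0.0, 0.0, 0.082, 0.0, 0.0, 0.0]]
```

{"fn": "jog_arm", "kwargs": {
  "commands": [
    [-1, 0.074, 0.025, 0.06, 0, -0.001, 0.124],
    [-1, 0.076, 0.017, 0.06, 0, -0.001, 0.124],
    [-1, 0.078, 0.01, 0.06, 0, -0.001, 0.124],
    [-1, 0.078, 0.002, 0.06, 0, -0.001, 0.124],
    [-1, 0.078, -0.005, 0.06, 0, -0.001, 0.124],
    [-1, 0.077, -0.013, 0.06, 0, -0.001, 0.124],
    [-1, 0.076, -0.02, 0.06, 0, -0.001, 0.124],
    [-1, 0.074, -0.028, 0.06, 0, -0.001, 0.124],
    [-1, 0.071, -0.035, 0.06, 0, -0.001, 0.124],
    [-1, 0, 0, 0, 0, 0, 0]
  ]
}}

```text
t: 11.32
tool_pos: [0.564, 0.0871, 0.1291]
ee_rot: [[0.872, -0.446, 0.199], [-0.461, -0.887, 0.03], [0.163, -0.118, -0.98]]
force: [0.3, 0.4, 1.4]
gripper_width: 0.004
grasp_force: 0.0
```

{"fn": "jog_arm", "kwargs": {
  "commands": [
    [-1, 0, 0, 0.07, 0, 0, 0],
    [-1, 0, 0, 0.07, 0, 0, 0],
    [-1, 0, 0, 0.06, 0, 0, 0],
    [-1, 0, 0, 0, 0, 0, 0],
    [-1, 0, 0, 0, 0, 0, 0]
  ]
}}

```text
t: 11.73
tool_pos: [0.5674, 0.0877, 0.1018]
ee_rot: [[0.873, -0.444, 0.2], [-0.459, -0.888, 0.03], [0.164, -0.118, -0.979]]
force: [0.7, 0.3, -0.3]
gripper_width: 0.005
grasp_force: 0.0
```

```bash
cat >> h.py <<'E'
def rel(phi,M):
    p,f,r=where(M); a=np.radians(phi); x,y=p[0],p[1]-43
    print('a %.1f b %.1f z %.1f'%(x*np.cos(a)+y*np.sin(a),-x*np.sin(a)+y*np.cos(a),p[2]),'F',f,'rot',r,'t',env.state()['t'])
E
python3 - <<'E'
from h import *
M=np.load('M.npy'); rel(-35,M); plan(*sel(24,26,11,-35,M),4)
E
```

```text
a 22.9 b 36.0 z 26.3 F [ 0.74  0.28 -0.25] rot [ 0.1 -0.4 34.9] t 11.7333
step mm 4.6 deg 0.10
[[-1.0, 0.002, 0.017, 0.025, 0.0, 0.002, 0.001], [-1.0, 0.002, 0.017, 0.025, 0.0, 0.002, 0.001], [-1.0, 0.002, 0.017, 0.025, 0.0, 0.002, 0.001], [-1.0, 0.002, 0.017, 0.025, 0.0, 0.002, 0.001]]
```

{"fn": "jog_arm", "kwargs": {
  "commands": [
    [-1, 0.003, 0, 0.03, 0, 0, 0],
    [-1, 0.003, 0, 0.03, 0, 0, 0],
    [-1, 0.002, 0, 0.03, 0, 0, 0],
    [-1, 0, 0.02, 0.01, 0, 0, 0],
    [-1, 0, 0.02, 0, 0, 0, 0],
    [-1, 0, 0.02, 0, 0, 0, 0],
    [-1, 0, 0, 0, 0, 0, 0]
  ]
}}

```text
t: 12.32
tool_pos: [0.568, 0.0792, 0.0871]
ee_rot: [[0.872, -0.445, 0.201], [-0.46, -0.887, 0.03], [0.165, -0.119, -0.979]]
force: [-0.1, 0.2, -0.1]
gripper_width: 0.004
grasp_force: 0.0
```

{"fn": "jog_arm", "kwargs": {
  "commands": [
    [-1, 0, 0.013, 0, 0, 0, 0],
    [-1, 0, 0.013, 0, 0, 0, 0]
  ]
}}

```text
t: 12.48
tool_pos: [0.5668, 0.0761, 0.087]
ee_rot: [[0.873, -0.445, 0.202], [-0.459, -0.888, 0.031], [0.166, -0.12, -0.979]]
force: [0.9, 0.7, -0.1]
gripper_width: 0.006
grasp_force: 0.2
```

Run:
```python
from h import *
M=np.load('M.npy'); rel(-35,M)
```

```text
a 25.0 b 23.5 z 12.2 F [ 0.91  0.72 -0.14] rot [ 0.1 -0.2 34.9] t 12.4833
```

{"fn": "jog_arm", "kwargs": {
  "commands": [
    [-1, 0, 0.01, 0, 0, 0, 0],
    [-1, 0, 0.01, 0, 0, 0, 0]
  ]
}}

```text
t: 12.65
tool_pos: [0.5665, 0.0741, 0.087]
ee_rot: [[0.872, -0.445, 0.205], [-0.46, -0.887, 0.032], [0.168, -0.122, -0.978]]
force: [3.7, 2.8, 0.6]
gripper_width: 0.007
grasp_force: 1.8
```

{"fn": "jog_arm", "kwargs": {
  "commands": [
    [-1, 0, 0.01, 0, 0, 0, 0],
    [-1, 0, 0.01, 0, 0, 0, 0]
  ]
}}

```text
t: 12.82
tool_pos: [0.5649, 0.0709, 0.0866]
ee_rot: [[0.872, -0.444, 0.204], [-0.459, -0.888, 0.031], [0.167, -0.12, -0.979]]
force: [1.9, 0.4, 0.9]
gripper_width: 0.006
grasp_force: 0.7
```

Run:
```python
from h import *
M=np.load('M.npy'); rel(-35,M)
```

```text
a 25.7 b 18.0 z 12.4 F [1.86 0.4  0.92] rot [ 0.1 -0.2 34.9] t 12.8167
```

{"fn": "jog_arm", "kwargs": {
  "commands": [
    [-1, 0, 0.01, 0, 0, 0, 0],
    [-1, 0, 0, 0, 0, 0, 0]
  ]
}}

```text
t: 12.98
tool_pos: [0.5623, 0.0691, 0.0854]
ee_rot: [[0.873, -0.445, 0.2], [-0.459, -0.888, 0.03], [0.164, -0.118, -0.979]]
force: [0.3, -0.0, 0.2]
gripper_width: 0.003
grasp_force: 0.1
```

{"fn": "jog_arm", "kwargs": {
  "commands": [
    [-1, 0, 0.01, 0, 0, 0, 0],
    [-1, 0, 0, 0, 0, 0, 0]
  ]
}}

```text
t: 13.15
tool_pos: [0.5623, 0.0686, 0.0854]
ee_rot: [[0.872, -0.445, 0.201], [-0.46, -0.887, 0.031], [0.165, -0.12, -0.979]]
force: [1.3, 3.5, -0.6]
gripper_width: 0.006
grasp_force: 1.3
```

Run:
```python
from h import *
M=np.load('M.npy'); rel(-35,M)
```

```text
a 24.4 b 14.7 z 11.9 F [ 1.28  3.48 -0.62] rot [ 0.1 -0.3 35. ] t 13.15
```

It clicked: the force dropped to zero and then the finger met the bar at rest again. I'll retreat and verify.

{"fn": "jog_arm", "kwargs": {
  "commands": [
    [-1, 0, -0.06, 0, 0, 0, 0],
    [-1, 0, -0.08, 0, 0, 0, 0],
    [-1, 0, 0, -0.2, 0, 0, 0],
    [-1, -0.1, 0.05, -0.25, 0, 0, -0.12],
    [-1, -0.15, 0.1, -0.25, 0, 0, -0.15],
    [-1, -0.2, 0.1, -0.2, 0, 0, -0.15],
    [-1, -0.1, 0.1, 0, 0, 0, -0.15],
    [-1, 0, 0, 0, 0, 0, -0.15],
    [-1, 0, 0, 0, 0, 0, 0],
    [-1, 0, 0, 0, 0, 0, 0]
  ]
}}

```text
t: 13.98
tool_pos: [0.4602, 0.06, 0.1964]
ee_rot: [[0.975, 0.09, 0.203], [0.085, -0.996, 0.031], [0.205, -0.013, -0.979]]
force: [0.8, -0.8, -0.1]
gripper_width: 0.003
grasp_force: 0.0
```

Run:
```python
from h import *
hoodz(); M=np.load('M.npy'); print(*where(M),env.state()['t'])
k,d=env.camera('wrist'); np.savez('pics/w7.npz',i=k,d=d); print(env.state()['tool_pos'])
src=np.float32([proj('wrist',wor(pan(x,y,11),M))[0] for x,y in [[60,100],[60,-100],[-60,-100],[-60,100]]])
H=cv2.getPerspectiveTransform(src,np.float32([[0,0],[800,0],[800,480],[0,480]]))
cv2.imwrite('pics/r7.png',cv2.warpPerspective(k,H,(800,480)))
np.save('H7.npy',H)
```

```text
hood slope,z0 [0.00127505 0.15008419]
[-48.5  46.3 141.3] [-0.64 -0.51  0.13] [ 0.2 -0.2  2.7] 14.0333
[0.46041827 0.0599734  0.19583568]
```

View pics/r7.png

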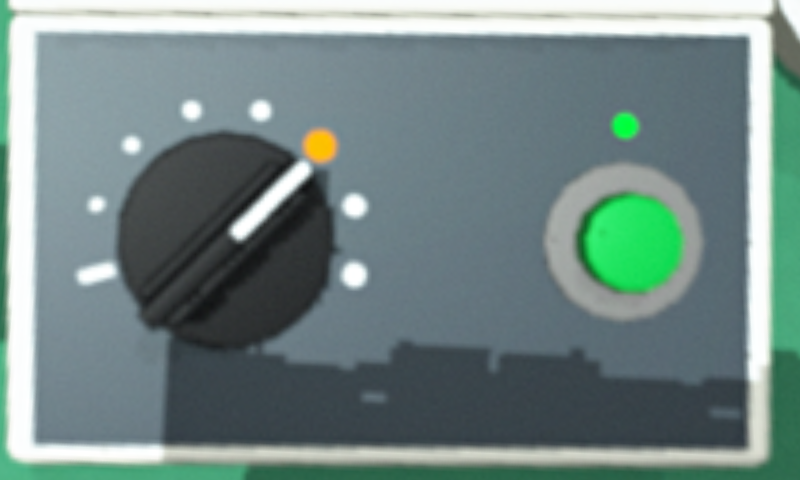

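The pointer rests on the orange mark at (320,146), the hood is shut, and the green button centre is at (633,242), about 2 mm from the prediction. Next is the button.

Run:
```python
from h import *
M=np.load('M.npy')
s=plan(*tcp(0,-58.7,50,0,M),5); plan(*tcp(0,-58.7,18,0,M),3,start=s)
```

```text
step mm 29.4 deg 0.53
[[-1.0, 0.072, 0.137, 0.121, -0.001, 0.001, -0.012], [-1.0, 0.07, 0.138, 0.121, -0.001, 0.001, -0.012], [-1.0, 0.069, 0.138, 0.121, -0.001, 0.001, -0.012], [-1.0, 0.068, 0.139, 0.121, -0.001, 0.001, -0.012], [-1.0, 0.066, 0.139, 0.121, -0.001, 0.001, -0.012]]
step mm 10.7 deg 0.00
[[-1.0, 0.0, 0.0, 0.071, 0.0, 0.0, 0.0], [-1.0, 0.0, 0.0, 0.071, 0.0, 0.0, 0.0], [-1.0, 0.0, 0.0, 0.071, 0.0, 0.0, 0.0]]
```

{"fn": "jog_arm", "kwargs": {
  "commands": [
    [-1, 0.072, 0.137, 0.121, 0, 0, -0.012],
    [-1, 0.07, 0.138, 0.121, 0, 0, -0.012],
    [-1, 0.069, 0.138, 0.121, 0, 0, -0.012],
    [-1, 0.068, 0.139, 0.121, 0, 0, -0.012],
    [-1, 0.066, 0.139, 0.121, 0, 0, -0.012],
    [-1, 0, 0, 0, 0, 0, 0],
    [-1, 0, 0, 0.08, 0, 0, 0],
    [-1, 0, 0, 0.06, 0, 0, 0],
    [-1, 0, 0, 0.05, 0, 0, 0],
    [-1, 0, 0, 0, 0, 0, 0]
  ]
}}

```text
t: 14.92
tool_pos: [0.5447, -0.0336, 0.0872]
ee_rot: [[0.97, 0.138, 0.198], [0.135, -0.99, 0.031], [0.201, -0.004, -0.98]]
force: [0.6, 0.9, -0.3]
gripper_width: 0.005
grasp_force: 0.0
```

Run:
```python
from h import *
M=np.load('M.npy'); print(*where(M),env.state()['t']); plan(*tcp(0,-58.7,13,0,M),2)
```

```text
[ -1.7 -57.9  20. ] [ 0.59  0.95 -0.28] [ 0.2 -0.4 -0.2] 14.9167
step mm 3.7 deg 0.25
[[-1.0, 0.006, 0.003, 0.023, -0.003, 0.005, 0.002], [-1.0, 0.006, 0.003, 0.023, -0.003, 0.005, 0.002]]
```

{"fn": "jog_arm", "kwargs": {
  "commands": [
    [-1, 0.006, 0.003, 0.023, 0, 0, 0],
    [-1, 0.006, 0.003, 0.023, 0, 0, 0],
    [-1, 0, 0, 0.01, 0, 0, 0],
    [-1, 0, 0, 0, 0, 0, 0]
  ]
}}

```text
t: 15.25
tool_pos: [0.5493, -0.0346, 0.0811]
ee_rot: [[0.97, 0.138, 0.202], [0.135, -0.99, 0.031], [0.204, -0.002, -0.979]]
force: [-0.1, 0.4, 0.1]
gripper_width: 0.005
grasp_force: 0.0
```

{"fn": "jog_arm", "kwargs": {
  "commands": [
    [-1, 0, 0, 0.015, 0, 0, 0],
    [-1, 0, 0, 0.01, 0, 0, 0],
    [-1, 0, 0, 0, 0, 0, 0]
  ]
}}

```text
t: 15.5
tool_pos: [0.5503, -0.0346, 0.0776]
ee_rot: [[0.969, 0.138, 0.203], [0.134, -0.99, 0.031], [0.205, -0.002, -0.979]]
force: [-1.0, 0.8, 2.5]
gripper_width: 0.003
grasp_force: 0.9
```

{"fn": "jog_arm", "kwargs": {
  "commands": [
    [-1, 0, 0, 0.01, 0, 0, 0],
    [-1, 0, 0, 0, 0, 0, 0]
  ]
}}

```text
t: 15.67
tool_pos: [0.5506, -0.0346, 0.0762]
ee_rot: [[0.97, 0.138, 0.203], [0.134, -0.99, 0.03], [0.205, -0.002, -0.979]]
force: [-0.3, 0.6, 2.4]
gripper_width: 0.004
grasp_force: 1.3
```

Run:
```python
from h import *
M=np.load('M.npy'); print(*where(M),env.state()['t'])
```

```text
[  1.5 -59.6   8.1] [-0.26  0.58  2.39] [ 0.2 -0.2 -0.1] 15.6667
```

On the button and pushing against its spring; now press on to the bottom.

{"fn": "jog_arm", "kwargs": {
  "commands": [
    [-1, 0, 0, 0.012, 0, 0, 0],
    [-1, 0, 0, 0.012, 0, 0, 0],
    [-1, 0, 0, 0, 0, 0, 0]
  ]
}}

```text
t: 15.92
tool_pos: [0.5512, -0.0345, 0.0736]
ee_rot: [[0.969, 0.138, 0.203], [0.135, -0.99, 0.03], [0.205, -0.002, -0.979]]
force: [-3.4, -0.2, 10.6]
gripper_width: 0.008
grasp_force: 5.4
```

{"fn": "jog_arm", "kwargs": {
  "commands": [
    [-1, 0, 0, 0.012, 0, 0, 0],
    [-1, 0, 0, 0, 0, 0, 0]
  ]
}}

```text
t: 16.08
tool_pos: [0.5513, -0.0345, 0.0733]
ee_rot: [[0.969, 0.138, 0.203], [0.135, -0.99, 0.03], [0.205, -0.002, -0.979]]
force: [-9.6, -0.4, 21.6]
gripper_width: 0.005
grasp_force: 11.9
```

Fully in: the position is stopped and the force is far above 4.5 N. I'll release, retreat and check.

{"fn": "jog_arm", "kwargs": {
  "commands": [
    [-1, 0, 0, -0.06, 0, 0, 0],
    [-1, 0, 0, -0.1, 0, 0, 0],
    [-1, 0, 0, -0.25, 0, 0, 0],
    [-1, 0, 0, -0.25, 0, 0, 0],
    [-1, -0.15, -0.1, -0.2, 0, 0, 0],
    [-1, -0.2, -0.15, -0.1, 0, 0, 0],
    [-1, -0.1, -0.15, 0, 0, 0, 0],
    [-1, 0, 0, 0, 0, 0, 0],
    [-1, 0, 0, 0, 0, 0, 0],
    [-1, 0, 0, 0, 0, 0, 0]
  ]
}}

```text
t: 16.92
tool_pos: [0.4491, 0.0114, 0.1979]
ee_rot: [[0.97, 0.138, 0.202], [0.135, -0.99, 0.03], [0.204, -0.002, -0.979]]
force: [-0.1, -0.0, -0.4]
gripper_width: 0.003
grasp_force: 0.0
```

Run:
```python
from h import *
hoodz(); M=np.load('M.npy'); print(*where(M),env.state()['t'])
k,d=env.camera('wrist')
src=np.float32([proj('wrist',wor(pan(x,y,11),M))[0] for x,y in [[60,100],[60,-100],[-60,-100],[-60,100]]])
H=cv2.getPerspectiveTransform(src,np.float32([[0,0],[800,0],[800,480],[0,480]]))
r=cv2.warpPerspective(k,H,(800,480)); hs=cv2.cvtColor(r,cv2.COLOR_BGR2HSV)
m=(r.min(-1)>160).astype(np.uint8); n,l,s,c=cv2.connectedComponentsWithStats(m[:,60:450])
for a in range(1,n):
    if s[a,4]>100: print('white',s[a],c[a].round()+[60,0])
    if 800<s[a,4]<4000:
        y,x=np.nonzero(l==a); v=np.linalg.svd(np.c_[x-x.mean(),y-y.mean()],full_matrices=False)[2][0]; print(' dir deg',np.degrees(np.arctan2(-v[1],v[0])))
o=cv2.inRange(hs,(10,150,150),(25,255,255))[:, :450]; print('orange',np.argwhere(o>0).mean(0)[::-1])
g=cv2.inRange(hs,(50,150,120),(75,255,255))[:,500:720]; n,l,s,c=cv2.connectedComponentsWithStats(g)
print('green',[(s[a,4],c[a].round()+[500,0]) for a in range(1,n) if s[a,4]>100])
```

```text
hood slope,z0 [-0.00232776  0.15019138]
[-65.3  -0.6 146.6] [ 0.57 -0.41 -1.09] [ 0.2 -0.2 -0.1] 16.9667
white [    0     0   390   331 59363] [203. 103.]
white [313  94  18  21 113] [383. 103.]
white [ 162  156   85   82 1918] [263. 196.]
 dir deg -135.643536843783
white [283 261  34  32 858] [360. 276.]
 dir deg -20.06634817805861
white [   0  443  390   28 8770] [242. 457.]
orange [328.61538462 149.33333333]
green [(np.int32(462), array([631., 128.])), (np.int32(7554), array([634., 244.]))]
```

```bash
python3 -c "
from rig import env
print(env.sign_off())"
```

```text
the job is handed in; nothing more can be done
None
```

The job is handed in: the hood is shut on its stop, the selector rests on the orange mark (position 5), and the green button was then pressed fully in and released, at about 17 s of the 51 s allowed.

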